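# Push-to-open counter cupboard: release the catch and swing the door open

### The arm

A 6-joint arm with a two-finger parallel gripper is mounted at the origin on the work surface. World frame = base frame: x ahead of the robot, y to its left, z up, the work surface at z = 0. Lengths are in m, angles in rad, forces in N, time in s.
With the tool pointing down it reaches from about 0.375 to 0.9 m from the base axis. Payload 3.1 kg.
Tool frame: the origin (TCP) lies between the finger pads; the fingertips stand 8 mm ahead of it and the grasp point (between the pads) lies 11 mm behind it; z points along the fingers, y is the line along which they close (so a half turn about z gives the same grasp; the last joint's range is limited). The gripper opens to 87 mm and grips with 3 to 60 N. Pads are 19 mm wide; open, the fingers measure 117 mm over their backs; the gripper's body (75 mm by 190 mm) begins 51 mm behind the grasp point.
Start: joints at [-1.353, 0.527, 1.433, -0, 1.181, -0.178], TCP at [0.242, -0.576, 0.231] pointing down, gripper open.
Joint ranges: [-3.08, 3.08], [-0.75, 2.2], [0.22, 2.44], [-1.43, 4.57], [0, 2.65], [-2.85, 2.85]. Speed limits (rad/s): [2.79, 2.79, 3.14, 3.14, 3.14, 3.14].

### API

Orientations are given as a unit quaternion [x, y, z, w].
In Python, from rig import robot, vision, job gives the robot as it stands.
- The arm moves only by the shell command python3 -m handwheel 'ROWS' [OPENING] [FORCE]. ROWS is JSON, a list of rows, each a list of 4 numbers: the shift along the tool's x, y, z as a fraction of full scale, then the turn about the tool's z as a fraction of full scale. A call has 1 to 20 rows; each row is the pose to reach, as a shift and turn from the pose commanded when the call began, along the tool's axes at that moment, turning the shorter way round; what a row does not reach only later rows make up. Full scale, the value 1, is 300 mm for a shift and 2 pi rad for a turn. A row lasts 1/12 s, in which the tool goes at most 41.7 mm and 7.16 degrees, less where a joint would pass 70% of its speed; a pose out of reach is approached as far as the arm can. A call with a number of a shift or a turn outside -1 to 1 is refused whole. A call with a gripper value outside its range is refused whole. OPENING is the opening in per cent of the stroke, from 0 (shut) to 100 (fully open), set as the call begins (- or left out, the last holds). The fingers move at their own pace and stop on an object; FORCE is the grip in N (left out, the last holds). Time passes only in rows, so rows that repeat a pose let the fingers close. It gives the time, the measured TCP pose, the force, the opening and the grip force at its end, in the units of the state.
- robot.get_obs(): the state, without advancing time (a new reading comes with each control period).
- vision.camera(name): name is "side" or "top"; returns a dict with "frame" (400x640x3 uint8, red, green, blue), "K" (3x3 intrinsics, pixels), "k1" (the pictures are not rectified: a ray, as slopes to the right and down, at radius r is drawn at 1 + k1 r^2 times it, then the intrinsics apply), "cam_to_world" (4x4, takes a point from camera to world coordinates). Camera axes: x right, y down, z forward; pixel columns grow to the right and rows downward; lengths in m; the calibration is good to about 2 mm. A picture is of the moment at which its call begins. There is no depth.
- job.hand_in(): hands the job in; it is judged then, once.
Trained networks look in the newest picture that a camera, given by its name, has taken for a name from the list of things; names that differ only in an ending like _2 or _b are one class to them, and where a whole thing is asked for, a point or a joint stands for the part that bears it (a point fixed in the world has none). Each returns a list of dicts, best first, with "conf" (0 to 1); they miss things now and then, are a little off and sometimes report something else, mostly with a low value. They report only what shows in the picture. A call takes as long as a camera call. They do not tell look-alikes from the thing itself.
- vision.look_for(camera, label): "point" ([row, column] in pixels, amid what is visible of it).
- vision.outline_of(camera, label): "mask" (400x640 bool, what is visible of it) and "point" ([row, column] in pixels, amid what is visible of it).
The state is a dict: "time": time; "q": joint angles; "joint_velocities": joint speeds; "joint_torque": joint torques, N m; "position": TCP position; "tool_rot": TCP orientation; "ft_force": force on the tool from outside, world axes, zero at the start; "moment": the same for the moment, N m; "grip_width": finger opening in m; "grip_force": force on a finger pad.
Only numpy, scipy, OpenCV 4.12 (cv2) and the standard library are available. Lean on these libraries where they do the work, as an engineer would, in place of code of your own. Each camera call takes 0.05 s, during which the arm holds its last target. There are 200 camera calls.

### The job

Open the larger of the two counter cupboards, which has a handleless push-to-open door: press the door inwards near its free edge until the catch lets go, draw back so that it springs ajar, then with a fingertip behind the door swing it open until it stands about square to the cupboard's front, and move clear. Work gently with shut or still fingers and never pinch the door; leave the smaller cupboard shut and the bottle, pot and shaker where they stand.

Things in the scene. Friction and masses are not known exactly. Their poses are not given: they have to be found in the camera images.
- cupboard: The larger counter cupboard, fixed to the table: steel carcass, pale wooden door, 170 mm deep (x, door included), 190 mm wide (y), 210 mm high. Origin at the centre of its underside; its own -x is the front, the side with the door, which faces roughly towards the robot. The robot's y-left side of it (its +y) is the hinge side. It stands left or right of the smaller cupboard.
- cupboard_press (a point): Point on the outer face of the larger cupboard's door, 30 mm from its free edge (the cupboard's -y side) and 30 mm below the cupboard's top: press here. It moves with the door; its axes are the door's: -x is the outward normal, +y points along the door to the hinge. Pressing takes 3 to 6 N; the catch lets go after 2 to 4 mm, the firm stop comes at 9 mm.
- cupboard_hinge (a point): Point on the vertical hinge axis of the larger cupboard's door, level with the cupboard's top, at the door's back face at its +y end; axes turn with the door. The door is a wooden panel 184 mm wide, 14 mm thick, full height, 13 mm clear of the carcass when shut. Its back is bare in the upper half; the catch's parts stick out 70 mm below half height.
- cupboard_door (a joint): Opening angle of the larger door, rad: 0 latched, negative pressed in (stop -0.06), growing as the free edge swings out towards the robot; 1.57 is square to the front, stop 1.75. Once released and the finger withdrawn, a sprung plunger pushes it to about 0.45 rad in about a second. It does not catch again; the hinge is slightly stiff, so the door stays where it is left.
- small: The smaller counter cupboard, same make, 170 mm deep, 130 mm wide, 130 mm high; fixed; stands beside the larger one and must stay shut. Origin at the centre of its underside, door on its -x side, hinge on its +y side.
- small_door (a joint): Opening angle of the smaller cupboard's door, rad: 0 latched shut. Its push catch works the same way, so do not press it.
- sauce: Red sauce bottle standing on the table to the left, 60 mm across, 170 mm high; origin at the centre of its underside. Loose; leave alone.
- tub: Small steel pot with two side handles standing on the table to the right, 100 mm across without them, 100 mm high; origin at the centre of its underside. Loose; leave alone.
- shaker: White shaker jar with a steel cap, standing on the table to the right, 48 mm across, 90 mm high; origin at the centre of its underside. Loose; leave alone.
There are look-alikes about, which are no part of the job. What is shaped like the small but blue, orange or turquoise is not meant.

How it is judged:
On the way, in this order (a step that is already met when the one before it is completed fails the run):
1. the larger cupboard's door is pressed in (value of joint cupboard_door below -0.008 rad).
2. the catch has let go and the door has sprung ajar (value of joint cupboard_door above 0.25 rad), for 0.2 s.
At the end, for the whole second after the job is handed in: The larger cupboard's door is at rest at least 1.2 rad (about 70 degrees) open, up to its stop at 1.75 rad; the smaller cupboard is shut (under 0.05 rad); bottle, pot and shaker upright and within 30 mm of where they stood (value of joint cupboard_door above 1.2 rad and velocity of joint cupboard_door between -0.05 and 0.05 rad/s and value of joint small_door below 0.05 rad and distance of each of sauce, tub, shaker from where it was at the start of the episode below 0.03 m and angle between each of sauce, tub, shaker's own z axis and vertical below 0.2 rad); the robot touches nothing.
It fails at once if the smaller cupboard's door has sprung open (value of joint small_door above 0.1 rad).
It fails at once if the fingers press or pinch the door with more than 35 N (contact force between the fingers and cupboard_door above 35 N).
It fails at once if the bottle, pot or shaker is moved by more than 40 mm, lifted or tipped (distance of any of sauce, tub, shaker from where it was at the start of the episode above 0.04 m or angle between any of sauce, tub, shaker's own z axis and vertical above 0.4 rad).
It also fails if it takes over 51 s, if anything falls off the work surface, if the arm or the gripper's body presses on something with over 40 N, if the wrist force passes 120 N, or if a joint passes its speed limit or range.

## Working session

There is one attempt and no reset: what is moved stays moved. The work goes in short steps, Python scripts to look and compute and a shell command to move; the robot and the scene stay as the last step left them, time stands still between calls to the robot, and variables do not carry over. Pictures are saved under pics/ and viewed, at most 10 in all, crops included, and the job is handed in when it is done.

```bash
ls; mkdir -p pics; cat > h.py <<'E'
import numpy as np, cv2
from rig import robot, vision, job
def shot(n,f=None):
    c=vision.camera(n)
    if f: cv2.imwrite('pics/'+f,c['frame'][:,:,::-1])
    return c
def proj(c,P):
    P=np.atleast_2d(P); T=np.linalg.inv(c['cam_to_world'])
    p=P@T[:3,:3].T+T[:3,3]; s=p[:,:2]/p[:,2:]
    s=s*(1+c['k1']*(s**2).sum(1,keepdims=True))
    K=np.array(c['K']); return s@K[:2,:2].T+K[:2,2]
def ray(c,uv):
    K=np.array(c['K']); d=(np.array(uv)-K[:2,2])/[K[0,0],K[1,1]]; s=d.copy()
    for _ in range(20): s=d/(1+c['k1']*(s@s))
    T=np.array(c['cam_to_world']); return T[:3,3],T[:3,:3]@np.r_[s,1]
def onz(c,uv,z):
    o,d=ray(c,uv); return o+d*(z-o[2])/d[2]
E
python3 - <<'E'
from h import *
for n in ['side','top']:
    c=shot(n,n+'0.png'); print(n,np.round(c['cam_to_world'],3).tolist(),np.round(c['K'],1).tolist(),c['k1'])
    for l in ['cupboard','small','sauce','tub','shaker','cupboard_door']:
        print(l,[(np.round(r['point']).tolist(),round(r['conf'],2)) for r in vision.look_for(n,l)])
o=robot.get_obs();print(o['time'],o['position'],o['tool_rot'])
E
```

```text
pics
side [[0.654, 0.712, -0.255, 0.791], [0.756, -0.618, 0.215, -0.272], [-0.004, -0.334, -0.943, 1.351], [0.0, 0.0, 0.0, 1.0]] [[397.9, 0.0, 322.0], [0.0, 397.9, 194.7], [0.0, 0.0, 1.0]] 0.009933978628554187
cupboard [([208.0, 399.0], 0.6)]
small [([274.0, 328.0], 0.95), ([212.0, 184.0], 0.79), ([223.0, 270.0], 0.74), ([356.0, 286.0], 0.62)]
sauce [([132.0, 411.0], 0.64)]
tub [([315.0, 226.0], 0.92)]
shaker [([269.0, 225.0], 0.64), ([274.0, 327.0], 0.51)]
cupboard_door [([194.0, 380.0], 0.84)]
top [[0.018, -0.987, 0.16, 0.271], [-1.0, -0.02, -0.013, 0.011], [0.016, -0.16, -0.987, 1.37], [0.0, 0.0, 0.0, 1.0]] [[386.9, 0.0, 313.9], [0.0, 386.9, 199.0], [0.0, 0.0, 1.0]] -0.0745571527016919
cupboard [([144.0, 261.0], 0.79), ([211.0, 420.0], 0.75)]
small [([127.0, 422.0], 0.82), ([148.0, 353.0], 0.66), ([305.0, 427.0], 0.64)]
sauce [([200.0, 188.0], 0.62)]
tub [([183.0, 441.0], 0.58)]
shaker [([185.0, 444.0], 0.65), ([211.0, 420.0], 0.52)]
cupboard_door [([166.0, 264.0], 0.79)]
0.7 [ 0.24155073 -0.57641283  0.23055985] [ 9.80385364e-01  1.97090179e-01 -2.34624703e-06  1.62026165e-05]
```

View pics/top0.png

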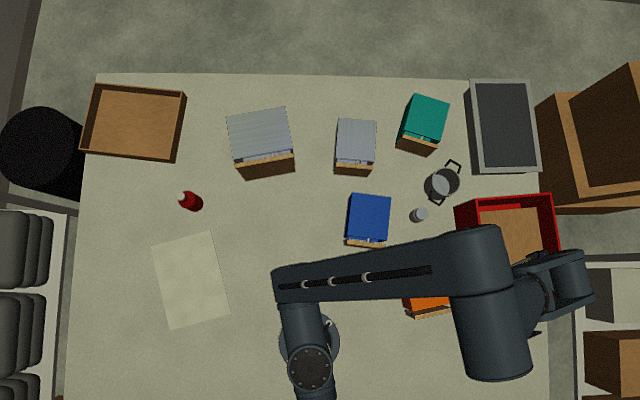

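View pics/side0.png

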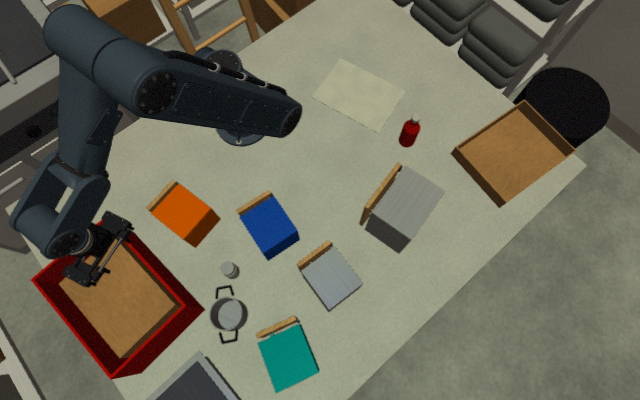

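The top view shows the larger steel cupboard at about (col 260, row 143), with its door edge facing the robot. The small steel cupboard is at (355, 145) and the blue look-alike at (368, 220). In the side view the larger cupboard is at (400, 208). Next I'll fit the pose.

```bash
cat > fit.py <<'E'
from h import *
from scipy.optimize import minimize
def box(p,D,W,H):
    x,y,a=p; R=np.array([[np.cos(a),-np.sin(a)],[np.sin(a),np.cos(a)]])
    return np.array([np.r_[R@[sx*D/2,sy*W/2]+[x,y],z] for sx in(-1,1) for sy in(-1,1) for z in(0,H)])
def fit(label,px,D,W,H):
    obs=[]
    for n in ['top','side']:
        c=shot(n); ms=vision.outline_of(n,label)
        m=min(ms,key=lambda r:np.hypot(*(np.array(r['point'])-px[n])))
        print(label,n,m['conf'],np.round(m['point']),m['mask'].sum()); obs.append((c,cv2.resize(m['mask'].astype(np.uint8)*255,None,fx=2,fy=2)/255.))
    def cost(p):
        s=0
        for c,m in obs:
            h=cv2.convexHull(((proj(c,box(p,D,W,H))*2+.5)*16).astype(np.int32))
            im=np.zeros(m.shape,np.uint8); cv2.fillConvexPoly(im,h,255,cv2.LINE_AA,4); im=im/255.
            s+=1-np.minimum(im,m).sum()/np.maximum(im,m).sum()
        return s
    p0=onz(obs[0][0],px['top'][::-1],H*.7)[:2]
    best=min((minimize(cost,[*p0,a],method='Nelder-Mead',options=dict(initial_simplex=[[*p0,a],[p0[0]+.03,p0[1],a],[p0[0],p0[1]+.03,a],[*p0,a+.2]])) for a in(-.3,0,.3)),key=lambda r:r.fun)
    print(label,np.round(best.x,4),best.fun); return best.x
if __name__=='__main__':
    p=fit('cupboard',dict(top=[144,261],side=[208,399]),.17,.19,.21)
    q=fit('small',dict(top=[148,353],side=[274,328]),.17,.13,.13)
    for n in ['top','side']:
        c=shot(n); im=cv2.resize(c['frame'][:,:,::-1],None,fx=2,fy=2)
        for P,s in((p,(.17,.19,.21)),(q,(.17,.13,.13))):
            v=proj(c,box(P,*s))*2+.5
            for i in range(8):
                for b in(1,2,4):
                    if not i&b: cv2.line(im,*[tuple(map(int,v[k])) for k in(i,i|b)],(0,255,0),1)
        x,y=(380,180) if n=='top' else (560,280)
        cv2.imwrite(f'pics/fit_{n}.png',im[y:y+380,x:x+450] )
    import json; json.dump([list(p),list(q)],open('pose.json','w'))
E
python3 fit.py; cd pics; python3 -c "
import cv2,numpy as np
cv2.imwrite('fit.png',cv2.resize(np.hstack([cv2.imread('fit_top.png')[:,:360],cv2.imread('fit_side.png')[:,:360]]),None,fx=1.1,fy=1.1))"
```

```text
cupboard top 0.93 [143. 260.] 3852Traceback (most recent call last):
  File "fit.py", line 23, in <module>
    p=fit('cupboard',dict(top=[144,261],side=[208,399]),.17,.19,.21)
  File "fit.py", line 10, in fit
    m=min(ms,key=lambda r:np.hypot(*(np.array(r['point'])-px[n])))
ValueError: min() iterable argument is empty
[ WARN:0@0.005] global loadsave.cpp:275 findDecoder imread_('fit_top.png'): can't open/read file: check file path/integrity
Traceback (most recent call last):
TypeError: 'NoneType' object is not subscriptable
```

Missed once, so I'll add a retry.

```bash
python3 - <<'E'
s=open('fit.py').read()
s=s.replace("""        c=shot(n); ms=vision.outline_of(n,label)
""","""        for _ in range(8):
            c=shot(n); ms=[r for r in vision.outline_of(n,label) if np.hypot(*(np.array(r['point'])-px[n]))<25]
            if ms: break
        else: print(label,n,'missed'); continue
""")
open('fit.py','w').write(s)
E
python3 fit.py; cd pics; python3 -c "
import cv2,numpy as np
cv2.imwrite('fit.png',cv2.resize(np.hstack([cv2.imread('fit_top.png')[:,:360],cv2.imread('fit_side.png')[:,:360]]),None,fx=1.1,fy=1.1))"
```

```text
cupboard top 0.85 [141. 260.] 3878
cupboard side 0.68 [206. 400.] 4281
cupboard [0.6556 0.1707 0.2146] 0.1030580761271479
small top 0.84 [149. 354.] 2239
small side 0.75 [276. 328.] 2511
small [ 0.6661 -0.1414 -0.0776] 0.11078803431434292
```

View pics/fit.png

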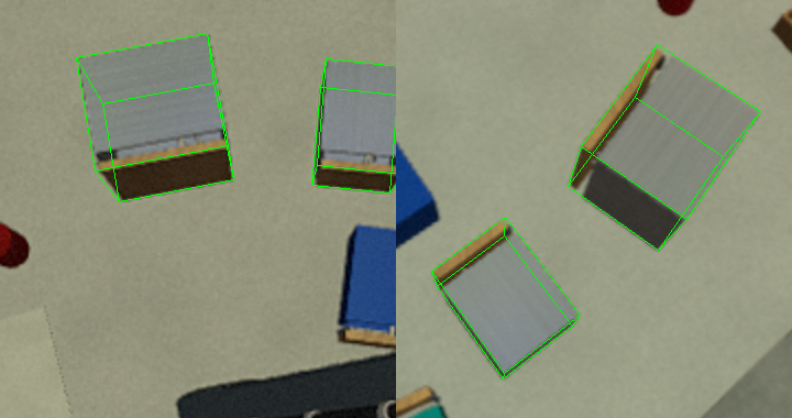

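```bash
cat > go.py <<'E'
from h import *
import json
from scipy.spatial.transform import Rotation as Rn
px,py,a=json.load(open('pose.json'))[0]
L=lambda x,y,z:np.array([px+np.cos(a)*x-np.sin(a)*y,py+np.sin(a)*x+np.cos(a)*y,z])
def behind(th,r,off,z):
    # point at distance r from hinge along the door, off behind its back face (hinge at local -.071,.092)
    return L(-.071-r*np.sin(th)+off*np.cos(th),.092-r*np.cos(th)-off*np.sin(th),z)
def delta(t,yaw=None):
    o=robot.get_obs(); R=Rn.from_quat(o['tool_rot']); d=R.inv().apply(t-o['position'])/.3
    x=R.apply([1,0,0]); w=np.arctan2(x[1],x[0]); tz=0 if yaw is None else -(yaw-w)/(2*np.pi)
    return np.round(np.r_[d,tz],3).tolist()
E
python3 - <<'E'
from go import *
o=robot.get_obs();print(o['time'],o['ft_force'])
print('press',L(-.085,-.062,.18),'pre',L(-.14,-.062,.178),delta(L(-.14,-.062,.178),a),'high',delta(L(-.14,-.062,.235),a))
for th in(.45,.8,1.2,1.5,1.6):
  p=behind(th,.12,.02,.18);print(th,p,np.hypot(*p[:2]))
E
```

```text
1.4 [ 0.05342582 -0.20950957  0.00231282]
press [0.58578642 0.09201853 0.18      ] pre [0.53204847 0.08030387 0.178     ] [1.739, -1.645, 0.175, 0.029] high [1.739, -1.645, -0.015, 0.029]
0.45 [0.55812932 0.12411119 0.18      ] 0.5717621254330015
0.8 [0.51703423 0.13439521 0.18      ] 0.5342157473234157
1.2 [0.47769869 0.16248987 0.18      ] 0.5045780345611106
1.5 [0.45715087 0.19248698 0.18      ] 0.4960223317352638
1.6 [0.45240883 0.20368474 0.18      ] 0.4961463743374217
```

```bash
python3 -m handwheel '[[0.85,-0.8,-0.05,0.029],[0.85,-0.8,-0.05,0.029],[0.85,-0.8,-0.05,0.029],[0.85,-0.8,-0.05,0.029],[0.85,-0.8,-0.05,0.029],[0.85,-0.8,-0.05,0.029],[0.85,-0.8,-0.05,0.029],[0.85,-0.8,-0.05,0.029],[0.85,-0.8,-0.05,0.029],[0.85,-0.8,-0.05,0.029],[0.85,-0.8,-0.05,0.029],[0.85,-0.8,-0.05,0.029]]' 0 20
python3 -c "
from go import *
print(delta(L(-.14,-.062,.235),a))"
```

```text
time: 2.4
position: [0.3842, -0.2575, 0.2458]
tool_rot: [0.994, 0.107, 0.0, 0.001]
ft_force: [-0.2, -0.8, -0.3]
grip_width: 0.015
grip_force: 0.0
[0.721, -0.995, 0.035, -0.0]
```

```bash
python3 -m handwheel '[[0.70,-0.98,0.035,0],[0.70,-0.98,0.035,0],[0.70,-0.98,0.035,0],[0.70,-0.98,0.035,0],[0.70,-0.98,0.035,0],[0.70,-0.98,0.035,0],[0.70,-0.98,0.035,0],[0.70,-0.98,0.035,0],[0.70,-0.98,0.035,0],[0.70,-0.98,0.035,0],[0.70,-0.98,0.035,0],[0.70,-0.98,0.035,0],[0.70,-0.98,0.035,0]]'
python3 -c "
from go import *
print(delta(L(-.14,-.062,.178),a)); o=robot.get_obs(); print(o['ft_force'],o['grip_width'])
shot('top','t1.png');shot('side','s1.png')"
cd pics; python3 -c "
import cv2,numpy as np
cv2.imwrite('p1.png',np.hstack([cv2.resize(cv2.imread(f)[60:260,180:380] if f[0]=='t' else cv2.imread(f)[110:310,270:470],None,fx=2,fy=2) for f in('t1.png','s1.png')]))"
```

```text
time: 3.48
position: [0.5264, 0.0735, 0.2348]
tool_rot: [0.994, 0.106, -0.0, 0.0]
ft_force: [0.1, 0.1, 1.0]
grip_width: 0.0006
grip_force: 0.0
[0.023, -0.018, 0.189, -0.0]
[0.103011   0.12675578 0.95702041] 0.0005556924581840131
```

View pics/p1.png

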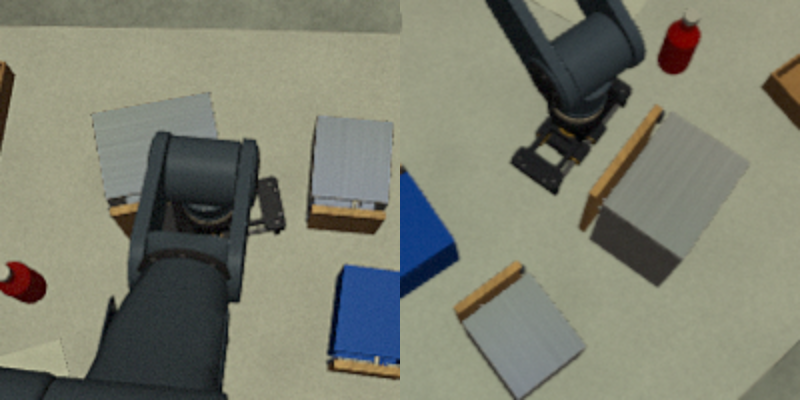

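The closed gripper is in front of the large door near its free edge, at the right end in the top view. I'll lower it and approach.

```bash
python3 -m handwheel '[[0,-0.015,0.1,0],[0,-0.015,0.188,0],[0.05,-0.015,0.188,0],[0.09,-0.015,0.188,0],[0.1,-0.015,0.188,0],[0.1,-0.015,0.188,0]]'
python3 -m handwheel '[[0.005,0,0,0],[0.01,0,0,0],[0.015,0,0,0],[0.02,0,0,0],[0.025,0,0,0],[0.03,0,0,0],[0.035,0,0,0],[0.035,0,0,0]]'
python3 -c "
from go import *
print(delta(L(-.085,-.062,.178),a)); o=robot.get_obs(); print(o['ft_force'])"
```

```text
time: 4.08
position: [0.5558, 0.0853, 0.1788]
tool_rot: [0.994, 0.106, 0.0, 0.0]
ft_force: [-0.6, -0.2, -0.2]
grip_width: 0.0006
grip_force: 0.0
time: 4.75
position: [0.5656, 0.0886, 0.1787]
tool_rot: [0.994, 0.107, 0.0, 0.0]
ft_force: [0.0, -0.5, 0.6]
grip_width: 0.0004
grip_force: 0.0
[0.068, 0.003, 0.002, 0.0]
[ 0.01391189 -0.50057257  0.64047132]
```

```bash
python3 -m handwheel '[[0.005,0,0,0],[0.01,0,0,0],[0.015,0,0,0],[0.02,0,0,0],[0.025,0,0,0],[0.03,0,0,0],[0.03,0,0,0]]'
python3 -m handwheel '[[0.004,0,0,0],[0.008,0,0,0],[0.01,0,0,0],[0.01,0,0,0]]'
```

```text
time: 5.33
position: [0.5735, 0.0903, 0.1786]
tool_rot: [0.994, 0.107, -0.001, 0.0]
ft_force: [-2.4, -1.3, 1.0]
grip_width: 0.0005
grip_force: 1.1
time: 5.67
position: [0.5764, 0.0907, 0.1785]
tool_rot: [0.994, 0.107, -0.001, 0.0]
ft_force: [-3.7, -2.9, 2.2]
grip_width: 0.0004
grip_force: 2.2
```

```bash
python3 -m handwheel '[[0.004,0,0,0],[0.008,0,0,0],[0.012,0,0,0],[0.012,0,0,0],[0.012,0,0,0]]'
```

```text
time: 6.08
position: [0.5803, 0.0914, 0.1785]
tool_rot: [0.994, 0.107, -0.0, 0.0]
ft_force: [-3.3, -3.9, 2.2]
grip_width: 0.0005
grip_force: 2.0
```

```bash
python3 -m handwheel '[[-0.1,0,0,0],[-0.22,0,0,0],[-0.34,0,0,0],[-0.4,0,0,0],[-0.4,0,0,0],[-0.4,0,0,0],[-0.4,0,0,0],[-0.4,0,0,0],[-0.4,0,0,0],[-0.4,0,0,0],[-0.4,0,0,0],[-0.4,0,0,0],[-0.4,0,0,0],[-0.4,0,0,0],[-0.4,0,0,0],[-0.4,0,0,0]]'
python3 -c "
from go import *
shot('top','t2.png');shot('side','s2.png')"
cd pics; python3 -c "
import cv2,numpy as np
cv2.imwrite('p2.png',np.hstack([cv2.resize(cv2.imread(f)[60:260,180:380] if f[0]=='t' else cv2.imread(f)[110:310,270:470],None,fx=2,fy=2) for f in('t2.png','s2.png')]))"
```

```text
time: 7.42
position: [0.4632, 0.0662, 0.1787]
tool_rot: [0.994, 0.107, 0.0, -0.0]
ft_force: [0.9, -0.4, 0.1]
grip_width: 0.0006
grip_force: 0.0
```

View pics/p2.png

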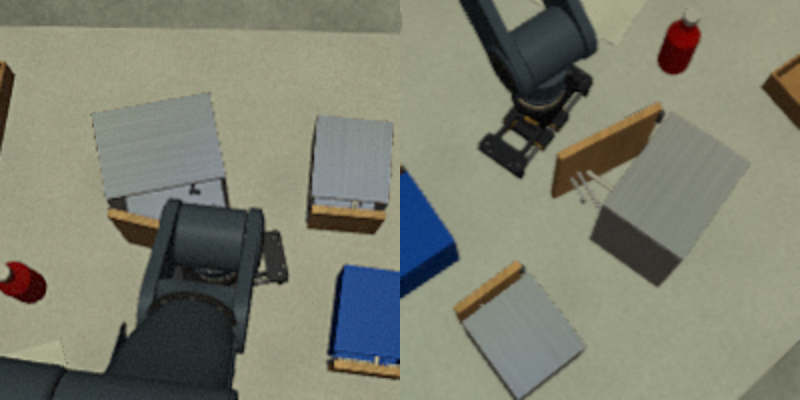

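The door stands ajar at roughly 0.45 rad, and the catch rods on its back sit in the lower half. Next I'll plan the route round the free edge and the sweep.

```bash
python3 - <<'E'
from go import *
for w in [(-.2,-.13),(-.098,-.13),(-.096,-.042)]: print(w,L(*w,.178),delta(L(*w,.178),a))
b=L(-.096,-.042,.178)
Rz=lambda d:np.round([(d[0]*np.cos(a)+d[1]*np.sin(a))/.3,(d[0]*np.sin(a)-d[1]*np.cos(a))/.3],3)
for th in np.arange(.45,1.65,.1):
  p=behind(th,.13,.014,.178);print(round(th,2),Rz(p-b),round(np.hypot(*p[:2]),3))
E
```

```text
(-0.2, -0.13) [0.48790884 0.0010846  0.178     ] [0.034, 0.23, 0.002, -0.0]
(-0.098, -0.13) [0.5875683  0.02280997 0.178     ] [0.374, 0.23, 0.002, -0.0]
(-0.096, -0.042) [0.57077895 0.10921667 0.178     ] [0.381, -0.064, 0.002, -0.0]
0.45 [-0.063 -0.036] 0.562
0.55 [-0.103 -0.053] 0.55
0.65 [-0.142 -0.073] 0.538
0.75 [-0.178 -0.098] 0.528
0.85 [-0.211 -0.126] 0.518
0.95 [-0.242 -0.157] 0.509
1.05 [-0.269 -0.191] 0.502
1.15 [-0.293 -0.227] 0.496
1.25 [-0.313 -0.266] 0.491
1.35 [-0.329 -0.306] 0.488
1.45 [-0.341 -0.348] 0.487
1.55 [-0.349 -0.391] 0.487
```

```bash
python3 -m handwheel '[[0.03,0.12,0,0],[0.03,0.23,0,0],[0.03,0.23,0,0],[0.13,0.23,0,0],[0.25,0.23,0,0],[0.375,0.23,0,0],[0.375,0.23,0,0],[0.375,0.23,0,0],[0.38,0.16,0,0],[0.38,0.09,0,0],[0.38,0.02,0,0],[0.38,-0.03,0,0],[0.38,-0.06,0,0],[0.38,-0.06,0,0]]'
python3 -c "
from go import *
print(delta(L(-.096,-.042,.178),a))"
```

```text
time: 8.68
position: [0.5686, 0.1096, 0.1785]
tool_rot: [0.994, 0.108, -0.001, -0.0]
ft_force: [0.3, -0.5, 0.0]
grip_width: 0.0
grip_force: 0.0
[0.007, 0.003, 0.002, 0.0]
```

Next I'll sweep the first half slowly.

```bash
python3 -m handwheel '[[-0.03,-0.018,0,0],[-0.06,-0.036,0,0],[-0.08,-0.044,0,0],[-0.1,-0.053,0,0],[-0.12,-0.063,0,0],[-0.14,-0.073,0,0],[-0.16,-0.085,0,0],[-0.178,-0.098,0,0],[-0.195,-0.112,0,0],[-0.211,-0.126,0,0],[-0.227,-0.141,0,0],[-0.242,-0.157,0,0],[-0.256,-0.174,0,0],[-0.269,-0.191,0,0],[-0.281,-0.209,0,0],[-0.293,-0.227,0,0],[-0.293,-0.227,0,0]]'
python3 -c "
from go import *
b=L(-.096,-.042,.178)
for th in (1.15,1.3,1.4,1.5,1.6,1.65):print(th,delta(behind(th,.13,.014,.178)))
shot('top','t3.png');shot('side','s3.png')"
cd pics; python3 -c "
import cv2,numpy as np
cv2.imwrite('p3.png',np.hstack([cv2.resize(cv2.imread(f)[60:260,180:380] if f[0]=='t' else cv2.imread(f)[110:310,270:470],None,fx=2,fy=2) for f in('t3.png','s3.png')]))"
```

```text
time: 10.1
position: [0.4688, 0.1568, 0.1785]
tool_rot: [0.994, 0.108, -0.001, -0.0]
ft_force: [-0.6, -1.0, 0.5]
grip_width: 0.0006
grip_force: 0.0
1.15 [0.005, 0.0, 0.002, 0.0]
1.3 [-0.023, -0.058, 0.002, 0.0]
1.4 [-0.037, -0.1, 0.002, 0.0]
1.5 [-0.047, -0.142, 0.002, 0.0]
1.6 [-0.053, -0.185, 0.002, 0.0]
1.65 [-0.054, -0.207, 0.002, 0.0]
```

View pics/p3.png

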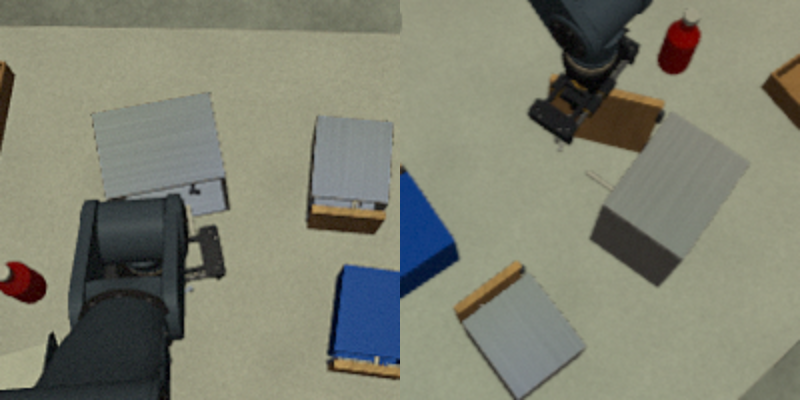

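The door has swung to about 1.15 rad, with the finger behind it. I'll continue to about 1.5 rad, then back off in tool +y, raise and retreat.

```bash
python3 -m handwheel '[[-0.01,-0.02,0,0],[-0.017,-0.039,0,0],[-0.023,-0.058,0,0],[-0.03,-0.079,0,0],[-0.037,-0.1,0,0],[-0.042,-0.121,0,0],[-0.047,-0.142,0,0],[-0.049,-0.15,0,0],[-0.05,-0.155,0,0],[-0.05,-0.155,0,0],[-0.05,-0.155,0,0]]'
python3 -m handwheel '[[0,0.02,0,0],[0,0.06,0,0],[0,0.14,0,0],[0,0.25,-0.05,0],[0,0.35,-0.15,0],[0,0.45,-0.25,0],[0,0.58,-0.3,0],[0,0.7,-0.3,0],[0,0.8,-0.3,0],[0,0.8,-0.3,0],[0,0.8,-0.3,0],[0,0.8,-0.3,0]]'
python3 -c "
from go import *
shot('top','t4.png');shot('side','s4.png');o=robot.get_obs();print(o['ft_force'],o['time'])
for n in('top','side'):
  for l in ['sauce','tub','shaker']: print(n,l,[np.round(r['point']).tolist() for r in vision.look_for(n,l)])"
cd pics; python3 -c "
import cv2,numpy as np
cv2.imwrite('p4.png',np.hstack([cv2.resize(cv2.imread(f)[60:260,180:380] if f[0]=='t' else cv2.imread(f)[110:310,270:470],None,fx=2,fy=2) for f in('t4.png','s4.png')]))"
```

```text
time: 11.12
position: [0.4457, 0.1982, 0.1786]
tool_rot: [0.994, 0.107, -0.0, 0.0]
ft_force: [-0.6, -0.7, -0.4]
grip_width: 0.0006
grip_force: 0.0
time: 12.12
position: [0.4962, -0.0364, 0.2683]
tool_rot: [0.994, 0.106, -0.001, -0.0]
ft_force: [-0.4, 1.1, -0.3]
grip_width: 0.0003
grip_force: 0.0
[0.97188872 0.37943018 0.46539826] 12.2167
top sauce [[201.0, 189.0]]
top tub [[181.0, 444.0]]
top shaker [[213.0, 422.0]]
side sauce [[135.0, 410.0], [158.0, 377.0]]
side tub [[318.0, 224.0]]
side shaker [[268.0, 228.0]]
```

View pics/p4.png

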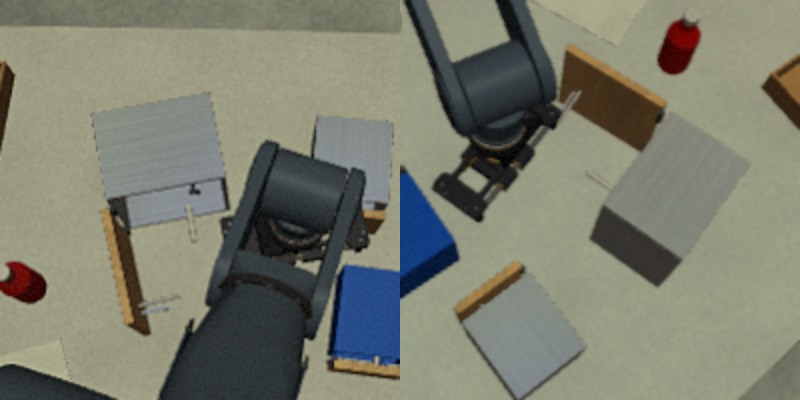

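The door stands about square: in the top crop it runs from (108, 210) to (140, 330). The small cupboard is shut, the loose items haven't moved, and the arm is clear.

```bash
python3 -c "
from rig import job
print(job.hand_in())"
```

```text
the job is handed in; nothing more can be done
None
```

The larger cupboard's door is open, standing about square to the front. The smaller cupboard is shut, the bottle, pot and shaker are where they stood, and the arm is clear. I handed the job in at about 12 s; no verdict came back.

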